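# Shoe jack: turn the shoe to the lamp, lock the index pin, open the care box

## Task

Get the brown shoe ready for polishing. Stand the tall blue bottle, which is in the way of the shoe's toe, upright on the white tray; pull up the sprung red pin of the shoe jack, turn the shoe until its toe points at the lamp and let the pin drop fully home in that hole; and open the lid of the wooden care box right back to its stop. Don't swing the shoe into the bottle, and leave everything else where it is, neither knocked nor pushed about.

Things in the scene. Friction and masses are not known exactly. Their poses are not given: they have to be found in the camera images.
- jack: Shoe jack screwed to the worktop: dark grey round base plate 284 mm across, 18 mm thick; origin at the centre of its underside, z up along the swivel axis. Round the axis the plate has 7 holes of 13 mm diameter at 120 mm radius, 45 degrees apart, for head angles -135, -90, -45, 0, 45, 90 and 135 degrees. On it swivels an aluminium head with a shoe and the sprung pin.
- jack_head (a joint): Swivel angle of the jack's head and shoe about the jack's z, rad, counter-clockwise from above. 0 (the start, pin in its hole): toe along the jack's -x, towards the robot, pin on the jack's -y side. At +2.356 the toe points midway between the jack's +x and -y, at -2.356 midway between +x and +y. End stops at +-2.5. It turns with about 2 N of drag at the pin, and stays; the pin locks it.
- index_pin (a joint): Lift of the sprung pin, m: 0 fully home in a hole, 0.012 tip just clear of (or riding on) the plate, end of travel 0.016. The spring pushes it down with 6 N at 0, 10 N at 0.016. Pin 10 mm in diameter with a round tip, 1.5 mm play each side in its hole. It drops in by itself when let go over a hole.
- pin_knob (a point): Centre of the pin's red round knob, an upright cylinder 28 mm in diameter and 24 mm high, 78 mm above the worktop when home, 120 mm from the swivel axis. Pinch it from above, lift straight up. Below it: the pin sleeve, 24 mm in diameter, top at 60 mm, and the head's radial arm, top at 50 mm. Axes turn with the head: x parallel to the shoe (towards its toe), y away from the swivel axis, z up.
- shoe_sole (a point): Point on the swivel axis at the underside of the shoe on the jack, 105 mm up; x axis straight towards the toe, z up. The brown laced shoe is level, toe tip 194 mm and heel clamp 109 mm from here, half width 36 mm at this point and 48 mm near the toe, top 226 mm above the worktop. The pin is on its left (+y). The shoe passes over things lower than 90 mm and hits taller ones.
- lamp: Small table lamp, fixed: brass foot 90 mm across, pale conical shade 104 mm across, 267 mm tall; origin at the centre of its foot. It stands behind the jack on its left or its right, about 263 mm from the swivel axis and in line with one of the outermost holes (head at +-2.356 rad).
- jewel_stand: Brass jewellery stand on a wooden foot 75 x 110 mm, 240 mm tall, fixed; origin at the centre of its underside. It stands on the other side behind the jack.
- cleaner: The blue bottle of shoe cleaner, loose: upright, round, 52 mm in diameter, 150 mm tall with its black cap, body straight up to 112 mm, 0.13 to 0.33 kg; origin at the centre of its underside. It stands beside the jack on the lamp's side, within the sweep of the toe.
- polish_tin: Flat red polish tin with a dark lid, loose, 75 mm across and 24 mm high, beside the jack on the other side; low enough for the shoe to pass over. Leave it. Origin at the centre of its underside.
- tray: White tray, fixed, 170 mm (its x) by 200 mm (its y), rim 16 mm high, wall and floor 5 mm thick; origin at the centre of its underside. Two small jars stand at its +x side about (50, +-55) mm; the -x half is free. It is on the left or the right of the robot; the care box is on the other side.
- cream_jar: Small amber jar with a white cap, loose on the tray, 44 mm across, 55 mm tall; origin at the centre of its underside.
- wax_jar: Small green jar with a brass cap, loose on the tray, 44 mm across, 48 mm tall; origin at the centre of its underside.
- care_box: Wooden shoe-care box, fixed, 150 mm (its x) by 200 mm (its y) by 95 mm high, origin at the centre of its underside; its lid, 10 mm thick and 0.25 kg, covers it and is hinged along its far (+x) top edge.
- box_lid (a joint): Opening angle of the care box's lid, rad: 0 shut, stop at 1.9 (leaning back past upright). The hinge is stiff: the lid stays where it is left and needs about 2 to 5 N at the knob.
- box_lid_handle (a point): Grip point of the lid's brass knob: head 28 mm in diameter, from 27 to 43 mm off the lid's upper face, on a 12 mm neck; this point 35 mm off that face, 120 mm from the hinge line along the lid. Axes turn with the lid: at 0 they are the box's, z out of the lid.
- box_lid_hinge (a point): Middle of the lid's hinge line, at the box's far top edge, 95 mm up; the line runs along the box's y. The lid turns about it upwards and back (from -x over the top to +x).
- brush: Horsehair brush lying right of the jack, loose, 50 x 160 mm (long along its y), 40 mm high; origin at the centre of its underside.
- other_shoe: The other brown shoe, loose, 285 mm long, toe along its +x, 105 mm high, standing left at the back; origin under its arch.
- shoe_horn: Shoe horn lying right at the back, loose, 210 mm long along its x, 12 mm high; origin on its underside.

How it is judged:
By the outcome, as a careful person would: the job done as asked, in the order asked, and still so for the second after the job is handed in, with the robot touching nothing.
It also fails if it takes over 72 s, if anything falls off the work surface, if the arm or the gripper's body presses on something with over 40 N, if the wrist force passes 120 N, or if a joint passes its speed limit or range.

## Robot

A 6-joint arm with a two-finger parallel gripper is mounted at the origin on the work surface. World frame = base frame: x ahead of the robot, y to its left, z up, the work surface at z = 0. Lengths are in m, angles in degrees, forces in N, time in s.
With the tool pointing down it reaches from about 0.425 to 0.95 m from the base axis. Payload 14.7 kg.
Tool frame: the origin (TCP) lies midway between the tips of the shut fingers; the grasp point (between the pads) lies 19 mm behind it (ctrl.hold_point_z is the distance from the TCP to the grasp point, in m); z points along the fingers, y is the line along which they close (so a half turn about z gives the same grasp; the last joint's range is limited). The gripper opens to 85 mm and grips with 20 to 120 N. Pads are 22 mm wide; open, the fingers measure 114 mm over their backs; the gripper's body (76 mm by 85 mm) begins 54 mm behind the grasp point. The pads swing forward as they close: fully open they stand 13 mm farther back than shut.
Start: joints at [-73.602, 27.513, 91.461, -0, 61.026, -2.67], TCP at [0.212, -0.614, 0.231] pointing down, gripper open.
Joint ranges: [-157.49, 157.49], [-46.99, 117.5], [13.45, 153.17], [-89.5, 269.5], [5.16, 153.95], [-167.48, 167.48]. Speed limits (degrees/s): [108.29, 108.29, 136.94, 172.46, 172.46, 172.46].

## Interface

Orientations are given as [roll, pitch, yaw] about the fixed x, y, z axes, in that order (R = Rz(yaw) Ry(pitch) Rx(roll)).
In Python, from plant import ctrl gives the robot as it stands.
- The arm moves only by the shell command python3 nudge.py, which reads ROWS from standard input. ROWS is a JSON list of rows, 1 to 5 of them, each of 7 numbers: a rotation vector rx, ry, rz in parts of the range, where 1.0 means 180 degrees, then dx, dy, dz in a scale on which 1.0 is 500 mm, then the finger opening in m; each row is the pose to reach, as a shift and turn from the pose commanded when the command began, along the tool's axes at that moment; what a row does not reach only later rows make up. A row lasts 1/10 s, in which the tool goes at most 0.05 m and 8.59 degrees, less where a joint would pass 70% of its speed; a pose out of reach is approached as far as the arm can. The fingers move at their own pace and stop on an object; the grip force is fixed at half the most. Time passes only in rows, so rows that do not move let the fingers close. It prints the time, the measured TCP pose, the force, the opening and the grip force at its end. Input that does not fit is refused with a message, and nothing moves.
- ctrl.sense(): the state, without advancing time (a new reading comes with each control period).
- ctrl.snapshot(name): name is "side" or "top"; returns the picture (384x512x3 uint8, red, green, blue); there is no depth.
- ctrl.camera_model(name): a dict with "camera_matrix" (3x3 intrinsics, pixels), "origin" and "orientation" of the camera in the world. Camera axes: x right, y up, looking along -z (the intrinsics and any distortion apply to the point x, -y, -z); pixel columns grow to the right and rows downward; lengths in m; the calibration is good to about 2 mm. A picture is of the moment at which its call begins. camera_model takes no time and is no camera call.
- ctrl.hand_in(): hands the job in; it is judged then, once.
The state is a dict: "clock": time; "joint_positions": joint angles; "joint_velocities": joint speeds; "joint_efforts": joint torques, N m; "position": TCP position; "ee_rot": TCP orientation; "force": force on the tool from outside, world axes, zero at the start; "torque": the same for the moment, N m; "grip_width": finger opening in m; "gripper_force": force on a finger pad.
Only numpy, scipy, OpenCV 4.12 (cv2) and the standard library are available. Lean on these libraries where they do the work, as an engineer would, in place of code of your own. Each camera call takes 0.05 s, during which the arm holds its last target. There are 200 camera calls.

## Working session

There is one attempt and no reset: what is moved stays moved. The work goes in short steps, Python scripts to look and compute and a shell command to move; the robot and the scene stay as the last step left them, time stands still between calls to the robot, and variables do not carry over. Pictures are saved under pics/ and viewed, at most 11 in all, crops included, and the job is handed in when it is done.

```bash
ls; mkdir -p pics
python3 - <<'E'
from plant import ctrl
import cv2,numpy as np
for n in("side","top"):
    cv2.imwrite(f"pics/{n}0.png",ctrl.snapshot(n)[:,:,::-1]); m=ctrl.camera_model(n); print(n,m)
print(ctrl.sense())
E
```

```text
nudge.py
pics
plant.py
side {'camera_matrix': array([[402.33044358,   0.        , 252.6208561 ],
       [  0.        , 402.33044358, 193.60176211],
       [  0.        ,   0.        ,   1.        ]]), 'origin': array([0.41310873, 0.74622869, 1.05924475]), 'orientation': array([  38.54047562,    0.28111465, -168.72679198])}
top {'camera_matrix': array([[462.5879698 ,   0.        , 258.21152797],
       [  0.        , 462.5879698 , 190.34065924],
       [  0.        ,   0.        ,   1.        ]]), 'origin': array([ 0.47227474, -0.01810865,  1.5645029 ]), 'orientation': array([  4.57973178,  -0.26724159, -90.60091732])}
{'clock': 0.1, 'joint_positions': array([-7.36012583e+01,  2.75456730e+01,  9.14883834e+01, -9.31321139e-06,
        6.10258887e+01, -2.67043343e+00]), 'joint_velocities': array([ 0.06312417, -0.08833324, -0.13040834, -0.06982696,  0.12409263,
        0.01131262]), 'joint_efforts': array([ 9.55110445e-04, -9.52254009e+01, -4.31043291e+01, -2.54151091e-04,
        5.23931638e-03,  2.88901651e-05]), 'position': array([ 0.21227802, -0.61399264,  0.23075466]), 'ee_rot': array([-1.79940120e+02, -2.78476848e-03,  1.90691782e+01]), 'force': array([-0.11692093, -0.61165821, -0.53544364]), 'torque': array([ 0.04527942, -0.00268287, -0.01425552]), 'gripper_force': 0.0, 'grip_width': 0.08511947457405818}
```

View pics/side0.png

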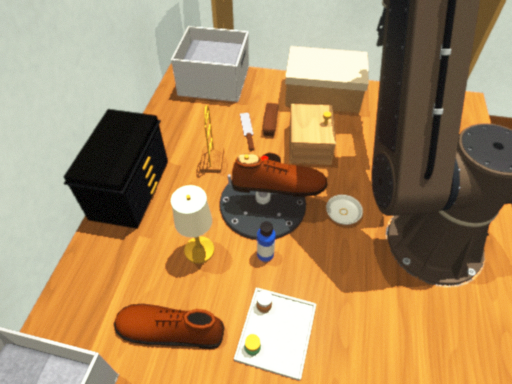

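View pics/top0.png

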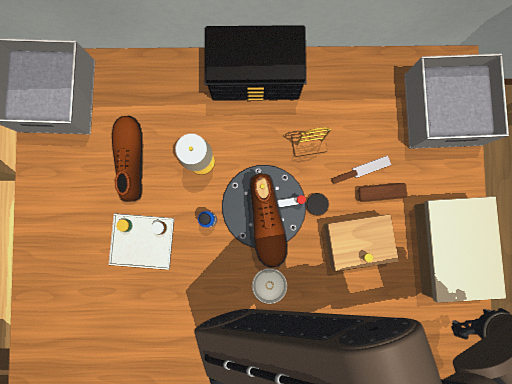

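```bash
cat > h.py <<'E'
import numpy as np,cv2
from scipy.spatial.transform import Rotation as R
from plant import ctrl
def cam(n):
    m=ctrl.camera_model(n); return m["camera_matrix"],np.array(m["origin"]),R.from_euler('xyz',m["orientation"],degrees=True).as_matrix()
def ray(n,u,v):
    K,o,M=cam(n); p=np.linalg.solve(K,[u,v,1]); return o,M@(p*[1,-1,-1])
def plane(n,u,v,z):
    o,d=ray(n,u,v); return o+d*(z-o[2])/d[2]
def tri(a,b):
    (o1,d1),(o2,d2)=ray("side",*a),ray("top",*b)
    s=np.linalg.lstsq(np.c_[d1,-d2],o2-o1,rcond=None)[0]
    p,q=o1+s[0]*d1,o2+s[1]*d2; return (p+q)/2,np.linalg.norm(p-q)
def proj(n,P):
    K,o,M=cam(n); c=M.T@(np.array(P)-o)*[1,-1,-1]; c=K@c; return c[:2]/c[2]
def blobs(im,lo,hi,box,amin=8):
    x0,y0,x1,y1=box; h=cv2.cvtColor(im[y0:y1,x0:x1],cv2.COLOR_RGB2HSV)
    n,l,s,c=cv2.connectedComponentsWithStats(cv2.inRange(h,np.array(lo),np.array(hi)))
    return [(np.round(c[i]+[x0,y0],1).tolist(),(s[i][:4]+[x0,y0,0,0]).tolist(),int(s[i][4])) for i in range(1,n) if s[i][4]>=amin]
E
python3 - <<'E'
from h import *
t=cv2.imread("pics/top0.png")[:,:,::-1].copy(); s=cv2.imread("pics/side0.png")[:,:,::-1].copy()
def p(k,b): print(k,*b,sep="\n  ")
p("red top",blobs(t,(0,200,150),(6,255,255),(285,185,320,215)))
p("red side",blobs(s,(0,200,150),(6,255,255),(245,145,290,170)))
p("blue top",blobs(t,(100,120,40),(125,255,255),(190,200,225,240)))
p("black top",blobs(t,(0,0,0),(179,255,50),(190,200,225,240)))
p("blue side",blobs(s,(100,120,40),(125,255,255),(245,215,285,270)))
p("knob top",blobs(t,(22,150,120),(35,255,255),(340,235,390,275)))
p("knob side",blobs(s,(22,150,120),(35,255,255),(310,105,345,130)))
p("plate top",blobs(t,(90,10,30),(130,120,100),(215,155,315,260),100))
p("tray top",blobs(t,(0,0,190),(179,30,255),(100,205,182,275),100))
c=np.hstack([cv2.resize(t[150:310,195:325],None,fx=3,fy=3,interpolation=2),cv2.resize(t[200:300,320:405],None,fx=4.5,fy=4.8,interpolation=2)])
cv2.imwrite("pics/c1.png",c[:,:,::-1]);print(c.shape)
c=cv2.resize(s[90:290,180:380],None,fx=3,fy=3,interpolation=2);cv2.imwrite("pics/c2.png",c[:,:,::-1])
E
```

```text
red top
  ([298.4, 199.9], [297, 196, 5, 8], 9)
red side
  ([264.1, 157.4], [261, 155, 7, 6], 25)
blue top
  ([206.8, 219.0], [198, 211, 16, 16], 106)
black top
blue side
  ([265.8, 238.0], [257, 229, 19, 17], 198)
  ([264.4, 258.3], [259, 256, 12, 5], 27)
knob top
  ([368.2, 257.4], [364, 253, 9, 9], 58)
knob side
  ([326.8, 113.7], [323, 112, 8, 5], 33)
plate top
  ([240.1, 205.3], [222, 168, 35, 81], 1110)
tray top
  ([142.3, 242.5], [109, 214, 65, 56], 2672)
(480, 772, 3)
```

View pics/c1.png

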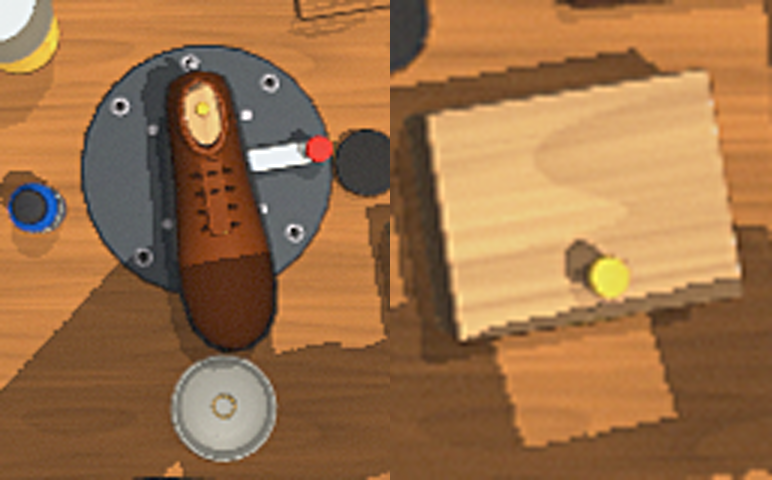

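View pics/c2.png

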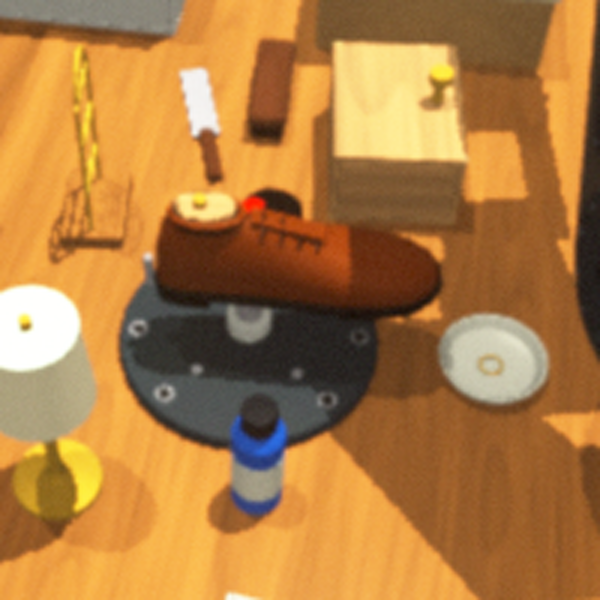

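Run:
```python
from h import *
from scipy.optimize import least_squares
f=lambda x,y,z,ox=195,oy=150,k=3,l=3: plane("top",ox+x/k,oy+y/l,z)
H=np.array([f(*p,.018)[:2] for p in[(120,106),(190,63),(270,82),(295,232),(144,257)]])
print(H.round(4))
# head angles of those holes; pin dir at head a = yaw-90+a
A=np.radians(np.array([-135+270+0,0,0,0,0]))
ang=[None]*5
def fit(a):
    F=lambda q:(H-(q[:2]+.12*np.c_[np.cos(q[2]+np.radians(a)),np.sin(q[2]+np.radians(a))])).ravel()
    r=least_squares(F,[.6,0,0]);return r
# pin directions (jack frame): -90+head: order hole1..5 = upleft(+135),up(90),upright(45),downright(-45),downleft(-135)
r=fit(np.array([135,90,45,-45,-135])-90.);print("jack",r.x[:2],np.degrees(r.x[2]),r.fun.round(4))
c=r.x[:2];y=r.x[2]
for h in(0,-45,-90,-135):
    a=y+np.radians(h-90);print(h,(c+.12*np.array([np.cos(a),np.sin(a)])).round(4))
print("knob top-plane",f(318,149,.09),"tri",tri((264.1,157.4),(301,199.7)))
print("bottle cap",f(32,205,.15),tri((180+260/3,90+407/3),(195+32/3,150+205/3)))
print("base side",plane("side",264.4,259.5,0))
print("bowl",f(224,407,.01),"toe tip",f(232,350,.13))
for p in[(428,115),(708,72),(740,280),(462,338)]: print("box",f((p[0]-390),p[1],.105,320,200,4.5,4.8))
print("boxknob",f(608-390,278,.148,320,200,4.5,4.8),tri((326.8,113.5),(368.2,257.4)))
for p in[(112,213),(174,219),(169,270),(108,263)]: print("tray",plane("top",*p,.016))
print("lamp foot",plane("side",200,250,.005))
```

```text
[[ 0.6137  0.0511]
 [ 0.6614 -0.0277]
 [ 0.639  -0.1172]
 [ 0.4712 -0.1424]
 [ 0.4453  0.0256]]
jack [ 0.54238716 -0.04571574] 8.618302021513884 [ 0.0002  0.0002  0.0003  0.      0.     -0.0003 -0.     -0.0001 -0.0005
  0.0001]
0 [ 0.5604 -0.1644]
-45 [ 0.4712 -0.1423]
-90 [ 0.4237 -0.0637]
-135 [0.4458 0.0255]
knob top-plane [ 0.55904502 -0.162571    0.09      ] tri (array([ 0.55945271, -0.16183615,  0.09650696]), np.float64(0.0018015847454785812))
bottle cap [0.50144608 0.13532383 0.15      ] (array([0.50091219, 0.1357436 , 0.14555571]), np.float64(0.0012566711456837077))
base side [0.49970692 0.15898986 0.        ]
bowl [ 0.27914736 -0.06133194  0.01      ] toe tip [ 0.35154346 -0.06690257  0.13      ]
box [ 0.48067077 -0.24619159  0.105     ]
box [ 0.50681011 -0.44333135  0.105     ]
box [ 0.37100983 -0.46111093  0.105     ]
box [ 0.33567553 -0.26653891  0.105     ]
boxknob [ 0.37621277 -0.35881516  0.148     ] (array([ 0.37791943, -0.35793495,  0.14874167]), np.float64(0.00018380259589853627))
tray [0.5252466  0.46251922 0.016     ]
tray [0.50308593 0.25553103 0.016     ]
tray [0.33474782 0.27138444 0.016     ]
tray [0.35989125 0.47331123 0.016     ]
lamp foot [0.69560179 0.16731001 0.005     ]
```

```bash
cat >> h.py <<'E'
def to(p,yaw=None,base=None):
    s=ctrl.sense(); M=R.from_euler('xyz',s["ee_rot"],degrees=True); b=s["position"] if base is None else np.array(base)
    r=""
    if yaw is not None: r=(M.inv()*R.from_euler('xyz',[180,0,yaw],degrees=True)).as_rotvec(degrees=True).round(2)
    print("shift",(M.inv().apply(np.array(p)-b)).round(4),"rot",r)
def st():
    s=ctrl.sense();print(round(s["clock"],2),s["position"].round(4),s["ee_rot"].round(2),"F",s["force"].round(1),"w",round(s["grip_width"],4),s["gripper_force"],s["joint_positions"].round(1))
E
python3 - <<'E'
from h import *
st();to([.45,-.35,.34]);to([.501,.1355,.34],base=[.45,-.35,.34])
E
```

```text
0.1 [ 0.2123 -0.614   0.2308] [-179.94   -0.     19.07] F [-0.1 -0.6 -0.5] w 0.0851 0.0 [-73.6  27.5  91.5  -0.   61.   -2.7]
shift [ 0.3109 -0.172  -0.1091] rot 
shift [ 0.2068 -0.4422  0.0005] rot
```

The rows are not in the units I measure in: shifts go in shares of 500 mm and turns go in shares of 180 degrees. I convert before sending: 0.156 m is 0.312, -0.109 m is -0.218.

```bash
echo '[[0, 0, 0, 0.08, -0.04, -0.05, 0.085], [0, 0, 0, 0.14, -0.08, -0.1, 0.085], [0, 0, 0, 0.22, -0.12, -0.14, 0.085], [0, 0, 0, 0.3, -0.16, -0.18, 0.085], [0, 0, 0, 0.312, -0.172, -0.218, 0.085]]' | python3 nudge.py
echo '[[0, 0, 0, 0.08, -0.04, 0, 0.085], [0, 0, 0, 0.16, -0.086, 0, 0.085], [0, 0, 0, 0.24, -0.13, 0, 0.085], [0, 0, 0, 0.31, -0.172, 0, 0.085]]' | python3 nudge.py
echo '[[0, 0, 0, 0.034, -0.074, 0, 0.085], [0, 0, 0, 0.068, -0.148, 0, 0.085], [0, 0, 0, 0.104, -0.22, 0, 0.085], [0, 0, 0, 0.138, -0.294, 0, 0.085]]' | python3 nudge.py
echo '[[0, 0, 0, 0.034, -0.074, 0, 0.085], [0, 0, 0, 0.068, -0.148, 0, 0.085], [0, 0, 0, 0.104, -0.22, 0, 0.085], [0, 0, 0, 0.138, -0.294, 0, 0.085]]' | python3 nudge.py
echo '[[0, 0, 0, 0.034, -0.074, 0, 0.085], [0, 0, 0, 0.068, -0.148, 0, 0.085], [0, 0, 0, 0.104, -0.22, 0, 0.085], [0, 0, 0, 0.138, -0.296, 0, 0.085], [0, 0, 0, 0.138, -0.296, 0, 0.085]]' | python3 nudge.py
python3 -c "from h import *;st();to([.501,.1355,.085])"
```

```text
clock: 0.6
position: [0.3343, -0.4789, 0.3411]
ee_rot: [-180.0, -0.1, 19.2]
force: [-0.6, -1.0, 0.1]
grip_width: 0.085
gripper_force: 0.0
clock: 1.0
position: [0.4511, -0.3484, 0.3401]
ee_rot: [-180.0, 0.0, 19.1]
force: [0.8, -0.6, -0.4]
grip_width: 0.0851
gripper_force: 0.0
clock: 1.4
position: [0.4671, -0.187, 0.3401]
ee_rot: [-180.0, 0.0, 19.1]
force: [0.3, -0.4, -0.6]
grip_width: 0.0853
gripper_force: 0.0
clock: 1.8
position: [0.4843, -0.0256, 0.3402]
ee_rot: [-180.0, 0.0, 19.1]
force: [0.9, -0.1, -0.6]
grip_width: 0.085
gripper_force: 0.0
clock: 2.3
position: [0.5013, 0.1393, 0.34]
ee_rot: [-179.9, -0.0, 19.3]
force: [0.5, -1.1, -0.7]
grip_width: 0.0852
gripper_force: 0.0
2.3 [0.5013 0.1393 0.34  ] [-179.93   -0.     19.26] F [ 0.5 -1.1 -0.7] w 0.0852 0.0 [ 12.1  11.2 100.    0.1  68.8  82.8]
shift [-0.0016  0.0038  0.255 ] rot
```

In the tool's units: 0.15 m is 0.3, 0.13 m is 0.26.

```bash
echo '[[0, 0, 0, -0.002, 0.004, 0.09, 0.085], [0, 0, 0, -0.002, 0.006, 0.18, 0.085], [0, 0, 0, -0.003, 0.006, 0.26, 0.085], [0, 0, 0, -0.003, 0.006, 0.3, 0.085]]' | python3 nudge.py
echo '[[0, 0, 0, 0, 0, 0.06, 0.085], [0, 0, 0, 0, 0, 0.12, 0.085], [0, 0, 0, 0, 0, 0.18, 0.085], [0, 0, 0, 0, 0, 0.21, 0.085], [0, 0, 0, 0, 0, 0.21, 0.085]]' | python3 nudge.py
python3 -c "from h import *;st();to([.501,.1355,.085])
for n in('side','top'): cv2.imwrite(f'pics/{n}1.png',ctrl.snapshot(n)[:,:,::-1])
a=cv2.imread('pics/side1.png')[130:290,190:350];b=cv2.imread('pics/top1.png')[150:280,130:260]
cv2.imwrite('pics/c3.png',np.hstack([cv2.resize(a,(400,400)),cv2.resize(b,(400,400))]))"
```

```text
clock: 2.7
position: [0.4989, 0.131, 0.1871]
ee_rot: [-180.0, 0.2, 19.1]
force: [0.5, 0.0, 0.8]
grip_width: 0.0851
gripper_force: 0.0
clock: 3.2
position: [0.4994, 0.1311, 0.0833]
ee_rot: [-180.0, 0.2, 19.1]
force: [-0.3, 0.2, 0.4]
grip_width: 0.0852
gripper_force: 0.0
3.2 [0.4994 0.1311 0.0833] [-179.97    0.23   19.05] F [-0.3  0.2  0.4] w 0.0852 0.0 [ 11.3  29.1 116.2  -0.   35.   82.3]
shift [ 0.003  -0.0036 -0.0017] rot
```

View pics/c3.png

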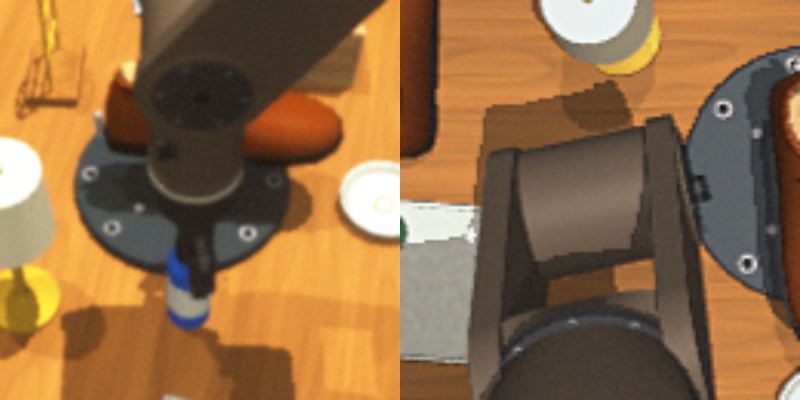

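In the tool's units: -0.0036 m is -0.0072, 0.003 m is 0.006.

```bash
echo '[[0, 0, 0, 0.006, -0.0072, -0.0034, 0.085], [0, 0, 0, 0.006, -0.0072, -0.0034, 0.04], [0, 0, 0, 0.006, -0.0072, -0.0034, 0.04], [0, 0, 0, 0.006, -0.0072, -0.0034, 0.04], [0, 0, 0, 0.006, -0.0072, -0.0034, 0.04]]' | python3 nudge.py
echo '[[0, 0, 0, 0, 0, 0, 0.04], [0, 0, 0, 0, 0, 0, 0.04], [0, 0, 0, 0, 0, -0.02, 0.04], [0, 0, 0, 0, 0, -0.06, 0.04], [0, 0, 0, 0, 0, -0.12, 0.04]]' | python3 nudge.py
python3 -c "from h import *;st();to([.392,.369,.146])"
```

```text
clock: 3.8
position: [0.5033, 0.1368, 0.088]
ee_rot: [-180.0, -0.1, 19.1]
force: [-2.0, 3.9, 14.3]
grip_width: 0.0501
gripper_force: 59.9
clock: 4.3
position: [0.5014, 0.1359, 0.147]
ee_rot: [-180.0, 0.2, 19.1]
force: [1.1, 0.9, -2.3]
grip_width: 0.0497
gripper_force: 63.5
4.3 [0.5014 0.1359 0.147 ] [-1.7998e+02  1.7000e-01  1.9070e+01] F [ 1.1  0.9 -2.3] w 0.0497 63.54562817607075 [ 11.8  23.5 113.2  -0.   43.5  82.8]
shift [-0.0272 -0.256   0.0011] rot
```

In the tool's units: -0.128 m is -0.256, -0.09 m is -0.18.

```bash
echo '[[0, 0, 0, -0.004, -0.04, 0, 0.04], [0, 0, 0, -0.012, -0.11, 0, 0.04], [0, 0, 0, -0.02, -0.18, 0, 0.04], [0, 0, 0, -0.026, -0.236, 0, 0.04], [0, 0, 0, -0.028, -0.256, 0, 0.04]]' | python3 nudge.py
echo '[[0, 0, 0, -0.004, -0.04, 0, 0.04], [0, 0, 0, -0.012, -0.11, 0, 0.04], [0, 0, 0, -0.02, -0.18, 0, 0.04], [0, 0, 0, -0.026, -0.236, 0, 0.04], [0, 0, 0, -0.026, -0.256, 0, 0.04]]' | python3 nudge.py
echo '[[0, 0, 0, 0, 0, 0.02, 0.04], [0, 0, 0, 0, 0, 0.06, 0.04], [0, 0, 0, 0, 0, 0.09, 0.04], [0, 0, 0, 0, 0, 0.102, 0.04], [0, 0, 0, 0, 0, 0.102, 0.04]]' | python3 nudge.py
python3 -c "from h import *;st();to([.392,.369,.091])"
```

```text
clock: 4.8
position: [0.4463, 0.2544, 0.1475]
ee_rot: [-180.0, 0.0, 19.2]
force: [1.4, 0.1, -3.0]
grip_width: 0.0499
gripper_force: 63.7
clock: 5.3
position: [0.3926, 0.371, 0.1473]
ee_rot: [-180.0, -0.0, 19.2]
force: [0.5, -0.0, -2.9]
grip_width: 0.0498
gripper_force: 63.7
clock: 5.8
position: [0.3934, 0.3681, 0.0951]
ee_rot: [180.0, 0.1, 19.0]
force: [0.1, 0.3, -3.4]
grip_width: 0.0499
gripper_force: 63.6
5.8 [0.3934 0.3681 0.0951] [1.7995e+02 1.1000e-01 1.9020e+01] F [ 0.1  0.3 -3.4] w 0.0499 63.613621189724654 [ 39.9  29.3 112.9  -0.   37.9 110.9]
shift [-0.001  -0.0013  0.0041] rot
```

In the tool's units: 0.002 m is 0.004, 0.001 m is 0.002.

```bash
echo '[[0, 0, 0, 0, 0, 0.002, 0.04], [0, 0, 0, 0, 0, 0.004, 0.04], [0, 0, 0, 0, 0, 0.004, 0.04]]' | python3 nudge.py
echo '[[0, 0, 0, 0, 0, 0.002, 0.04], [0, 0, 0, 0, 0, 0.004, 0.04], [0, 0, 0, 0, 0, 0.004, 0.04]]' | python3 nudge.py
```

```text
clock: 6.1
position: [0.3937, 0.3695, 0.0945]
ee_rot: [-180.0, -0.0, 19.1]
force: [-0.6, 1.1, -3.0]
grip_width: 0.0498
gripper_force: 63.6
clock: 6.4
position: [0.3942, 0.37, 0.093]
ee_rot: [-180.0, -0.1, 19.1]
force: [-0.4, -1.7, 13.0]
grip_width: 0.0498
gripper_force: 65.0
```

```bash
echo '[[0, 0, 0, 0, 0, 0, 0.085], [0, 0, 0, 0, 0, 0, 0.085], [0, 0, 0, 0, 0, 0, 0.085], [0, 0, 0, 0, 0, 0, 0.085], [0, 0, 0, 0, 0, -0.02, 0.085]]' | python3 nudge.py
echo '[[0, 0, 0, 0, 0, -0.06, 0.085], [0, 0, 0, 0, 0, -0.14, 0.085], [0, 0, 0, 0, 0, -0.23, 0.085], [0, 0, 0, 0, 0, -0.32, 0.085], [0, 0, 0, 0, 0, -0.4, 0.085]]' | python3 nudge.py
echo '[[0, 0, 0, 0, 0, -0.07, 0.085], [0, 0, 0, 0, 0, -0.08, 0.085], [0, 0, 0, 0, 0, -0.08, 0.085]]' | python3 nudge.py
python3 -c "from h import *;st();to([.56,-.1635,.34],98.6)
cv2.imwrite('pics/side2.png',ctrl.snapshot('side')[:,:,::-1])"
```

```text
clock: 6.9
position: [0.3928, 0.3689, 0.1014]
ee_rot: [180.0, 0.1, 19.1]
force: [-0.1, 0.8, 0.0]
grip_width: 0.085
gripper_force: 0.0
clock: 7.4
position: [0.3933, 0.3693, 0.3052]
ee_rot: [-180.0, -0.1, 19.1]
force: [0.3, 0.3, -0.6]
grip_width: 0.0852
gripper_force: 0.0
clock: 7.7
position: [0.3937, 0.3696, 0.3435]
ee_rot: [-179.9, -0.1, 19.1]
force: [-0.3, -0.4, 0.3]
grip_width: 0.0844
gripper_force: 0.0
7.7 [0.3937 0.3696 0.3435] [-1.7995e+02 -1.4000e-01  1.9070e+01] F [-0.3 -0.4  0.3] w 0.0844 0.0 [ 40.   12.8  97.5  -0.   69.6 110.9]
shift [-0.017   0.5582  0.003 ] rot [ 5.000e-02 -1.600e-01 -7.953e+01]
```

View pics/side2.png

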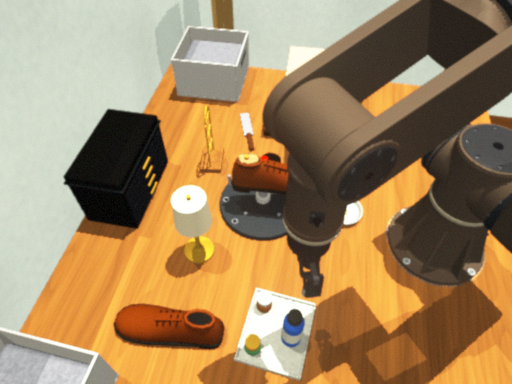

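In the tool's units: 0.186 m is 0.372, 0.15 m is 0.3.

```bash
echo '[[0, 0, 0, -0.002, 0.04, 0, 0.085], [0, 0, 0, -0.004, 0.13, 0.002, 0.085], [0, 0, 0, -0.006, 0.22, 0.004, 0.085], [0, 0, 0, -0.01, 0.3, 0.006, 0.085], [0, 0, 0, -0.012, 0.372, 0.006, 0.085]]' | python3 nudge.py
echo '[[0, 0, 0, -0.002, 0.09, 0, 0.085], [0, 0, 0, -0.004, 0.18, 0, 0.085], [0, 0, 0, -0.008, 0.27, 0, 0.085], [0, 0, 0, -0.012, 0.36, 0, 0.085], [0, 0, 0, -0.012, 0.372, 0, 0.085]]' | python3 nudge.py
echo '[[0, 0, 0, -0.002, 0.09, 0, 0.085], [0, 0, 0, -0.004, 0.18, 0, 0.085], [0, 0, 0, -0.008, 0.26, 0, 0.085], [0, 0, 0, -0.01, 0.34, 0, 0.085], [0, 0, 0, -0.01, 0.372, 0, 0.085]]' | python3 nudge.py
echo '[[0, 0, -0.0389, 0, 0, 0, 0.085], [0, 0, -0.0833, 0, 0, 0, 0.085], [0, 0, -0.1278, 0, 0, 0, 0.085], [0, 0, -0.1722, 0, 0, 0, 0.085], [0, 0, -0.2167, 0, 0, 0, 0.085]]' | python3 nudge.py
echo '[[0, 0, -0.0444, 0, 0, 0, 0.085], [0, 0, -0.0889, 0, 0, 0, 0.085], [0, 0, -0.1333, 0, 0, 0, 0.085], [0, 0, -0.1778, 0, 0, 0, 0.085], [0, 0, -0.225, 0, 0, 0, 0.085]]' | python3 nudge.py
echo '[[0, 0, 0, 0, 0, 0, 0.085], [0, 0, 0, 0, 0, 0, 0.085]]' | python3 nudge.py
python3 -c "from h import *;st();to([.56,-.1635,.063],98.6)"
```

```text
clock: 8.25
position: [0.4478, 0.1895, 0.3373]
ee_rot: [180.0, 0.2, 19.1]
force: [0.6, 0.2, 0.1]
grip_width: 0.085
gripper_force: 0.0
clock: 8.75
position: [0.5038, 0.0099, 0.3373]
ee_rot: [180.0, 0.2, 18.9]
force: [0.2, -0.3, -0.0]
grip_width: 0.0849
gripper_force: 0.0
clock: 9.25
position: [0.5597, -0.166, 0.3372]
ee_rot: [-179.9, 0.1, 19.0]
force: [-0.1, -0.1, 0.7]
grip_width: 0.0848
gripper_force: 0.0
clock: 9.75
position: [0.559, -0.1624, 0.3377]
ee_rot: [-179.9, 0.0, 58.4]
force: [-0.2, -0.2, 0.3]
grip_width: 0.085
gripper_force: 0.0
clock: 10.25
position: [0.5591, -0.1624, 0.3378]
ee_rot: [-179.9, -0.1, 98.9]
force: [0.7, 0.3, 0.2]
grip_width: 0.0851
gripper_force: 0.0
clock: 10.45
position: [0.5593, -0.1628, 0.3382]
ee_rot: [-179.9, -0.0, 98.3]
force: [-1.0, -0.0, -0.2]
grip_width: 0.0852
gripper_force: 0.0
10.45 [ 0.5593 -0.1628  0.3382] [-1.7993e+02 -5.0000e-02  9.8320e+01] F [-1.  -0.  -0.2] w 0.0852 0.0 [-19.2  16.9  92.5   0.   70.6 -27.5]
shift [-0.001   0.0009  0.2752] rot [-0.07 -0.05 -0.28]
```

In the tool's units: 0.15 m is 0.3, 0.14 m is 0.28.

```bash
echo '[[0, 0, 0, 0.002, 0.002, 0.06, 0.085], [0, 0, 0, 0.004, 0.002, 0.14, 0.085], [0, 0, 0, 0.004, 0.002, 0.22, 0.085], [0, 0, 0, 0.004, 0.002, 0.28, 0.085], [0, 0, 0, 0.004, 0.002, 0.3, 0.085]]' | python3 nudge.py
echo '[[0, 0, 0, 0, 0, 0.06, 0.085], [0, 0, 0, 0, 0, 0.14, 0.085], [0, 0, 0, 0, 0, 0.2, 0.085], [0, 0, 0, 0, 0, 0.24, 0.085], [0, 0, 0, 0, 0, 0.25, 0.085]]' | python3 nudge.py
python3 -c "from h import *;st();to([.5596,-.1605,.063],98.6)
for n in('side','top'): cv2.imwrite(f'pics/{n}3.png',ctrl.snapshot(n)[:,:,::-1])
a=cv2.imread('pics/side3.png')[80:240,190:350];b=cv2.imread('pics/top3.png')[140:270,230:360]
cv2.imwrite('pics/c4.png',np.hstack([cv2.resize(a,(400,400)),cv2.resize(b,(400,400))]))"
```

```text
clock: 10.95
position: [0.5585, -0.1605, 0.1858]
ee_rot: [-179.7, -0.1, 98.4]
force: [-0.7, 0.2, -0.2]
grip_width: 0.0849
gripper_force: 0.0
clock: 11.45
position: [0.5597, -0.161, 0.0627]
ee_rot: [-179.9, -0.1, 98.4]
force: [0.1, -0.4, 0.9]
grip_width: 0.085
gripper_force: 0.0
11.45 [ 0.5597 -0.161   0.0627] [-1.7988e+02 -7.0000e-02  9.8430e+01] F [ 0.1 -0.4  0.9] w 0.085 0.0 [-19.   34.7 108.1   0.   37.3 -27.5]
shift [ 0.0005 -0.     -0.0003] rot [-0.12 -0.07 -0.17]
```

View pics/c4.png

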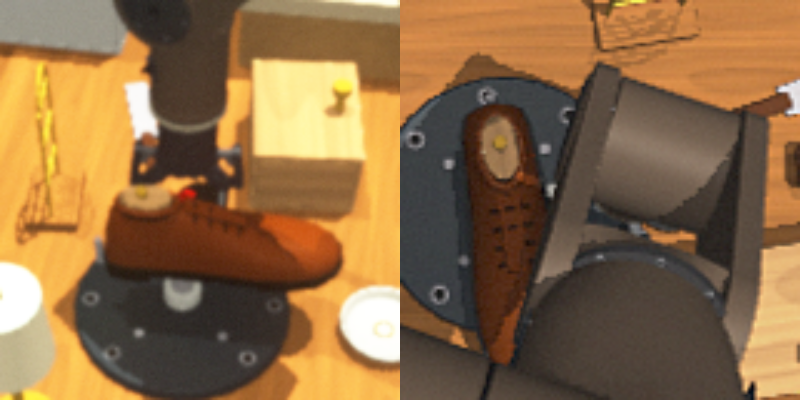

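In the tool's units: -0.0145 m is -0.029, -0.011 m is -0.022.

```bash
echo '[[0, 0, 0, 0, 0, 0, 0.02], [0, 0, 0, 0, 0, 0, 0.02], [0, 0, 0, 0, 0, 0, 0.02], [0, 0, 0, 0, 0, 0, 0.02], [0, 0, 0, 0, 0, 0, 0.02]]' | python3 nudge.py
echo '[[0, 0, 0, 0, 0, 0, 0.02], [0, 0, 0, 0, 0, 0, 0.02]]' | python3 nudge.py
python3 -c "from h import *;st()"
echo '[[0, 0, 0, 0, 0, -0.006, 0.02], [0, 0, 0, 0, 0, -0.014, 0.02], [0, 0, 0, 0, 0, -0.022, 0.02], [0, 0, 0, 0, 0, -0.029, 0.02], [0, 0, 0, 0, 0, -0.029, 0.02]]' | python3 nudge.py
echo '[[0, 0, 0, 0, 0, 0, 0.02], [0, 0, 0, 0, 0, 0, 0.02]]' | python3 nudge.py
python3 -c "from h import *;st()"
```

```text
clock: 12.05
position: [0.5608, -0.1616, 0.0649]
ee_rot: [179.9, 0.0, 98.6]
force: [-1.6, 1.0, 10.2]
grip_width: 0.0264
gripper_force: 58.3
clock: 12.25
position: [0.5608, -0.1616, 0.0649]
ee_rot: [179.9, 0.0, 98.6]
force: [-2.3, 0.2, 10.9]
grip_width: 0.0264
gripper_force: 58.3
12.25 [ 0.5608 -0.1616  0.0649] [1.7994e+02 3.0000e-02 9.8570e+01] F [-2.3  0.2 10.9] w 0.0264 58.33689987659454 [-19.   34.5 108.1   0.   37.3 -27.6]
clock: 12.75
position: [0.5603, -0.1615, 0.0788]
ee_rot: [180.0, 0.0, 98.6]
force: [1.2, -3.5, -10.6]
grip_width: 0.0259
gripper_force: 59.6
clock: 12.95
position: [0.5604, -0.1615, 0.0784]
ee_rot: [180.0, 0.0, 98.6]
force: [1.5, -3.2, -10.0]
grip_width: 0.026
gripper_force: 59.6
12.95 [ 0.5604 -0.1615  0.0784] [180.     0.    98.56] F [  1.5  -3.2 -10. ] w 0.026 59.56923186779022 [-19.1  33.3 107.7  -0.   39.  -27.6]
```

In the tool's units: -0.0303 m is -0.0606, -0.0183 m is -0.0366, 15 degrees is 0.0833.

```bash
echo '[[0, 0, 0, 0, 0, -0.002, 0.02], [0, 0, 0.0167, 0.0004, -0.0122, -0.002, 0.02], [0, 0, 0.05, 0.0028, -0.0366, -0.002, 0.02], [0, 0, 0.0833, 0.008, -0.0606, -0.002, 0.02], [0, 0, 0.0833, 0.008, -0.0606, -0.002, 0.02]]' | python3 nudge.py
python3 -c "
from h import *;st();d=ctrl.sense()['position'][:2]-[.5424,-.0457];print(np.hypot(*d),np.degrees(np.arctan2(d[1],d[0]))+81.4)
print([[a,*(np.round([.1172*(1-np.cos(np.radians(a))),-.1172*np.sin(np.radians(a))],4))] for a in (6,12,18,24,30)])"
```

```text
clock: 13.45
position: [0.528, -0.1619, 0.0793]
ee_rot: [-179.9, -0.0, 83.3]
force: [0.0, -5.4, -10.7]
grip_width: 0.0262
gripper_force: 60.0
13.45 [ 0.528  -0.1619  0.0793] [-1.799e+02 -1.000e-02  8.331e+01] F [  0.   -5.4 -10.7] w 0.0262 60.02470850944519 [-20.2  31.5 111.7  -0.   36.9 -13.5]
0.11711678917280699 -15.685400439461418
[[6, np.float64(0.0006), np.float64(-0.0123)], [12, np.float64(0.0026), np.float64(-0.0244)], [18, np.float64(0.0057), np.float64(-0.0362)], [24, np.float64(0.0101), np.float64(-0.0477)], [30, np.float64(0.0157), np.float64(-0.0586)]]
```

Following the arc as planned; pin is out and forces are small.

In the tool's units: -0.0586 m is -0.1172, -0.0477 m is -0.0954, 30 degrees is 0.1667.

```bash
echo '[[0, 0, 0.0333, 0.0012, -0.0246, 0, 0.02], [0, 0, 0.0667, 0.0052, -0.0488, 0, 0.02], [0, 0, 0.1, 0.0114, -0.0724, 0, 0.02], [0, 0, 0.1333, 0.0202, -0.0954, 0, 0.02], [0, 0, 0.1667, 0.0314, -0.1172, 0, 0.02]]' | python3 nudge.py
echo '[[0, 0, 0.0333, 0.0012, -0.0246, 0, 0.02], [0, 0, 0.0667, 0.0052, -0.0488, 0, 0.02], [0, 0, 0.1, 0.0114, -0.0724, 0, 0.02], [0, 0, 0.1333, 0.0202, -0.0954, 0, 0.02], [0, 0, 0.1667, 0.0314, -0.1172, 0, 0.02]]' | python3 nudge.py
python3 -c "
from h import *;st();d=ctrl.sense()['position'][:2]-[.5424,-.0457];print(np.hypot(*d),np.degrees(np.arctan2(d[1],d[0]))+81.4)"
```

```text
clock: 13.95
position: [0.4721, -0.1398, 0.0794]
ee_rot: [-179.9, 0.0, 53.3]
force: [-1.7, -6.7, -10.4]
grip_width: 0.0261
gripper_force: 60.2
clock: 14.45
position: [0.4336, -0.0918, 0.0793]
ee_rot: [-179.9, 0.1, 23.3]
force: [-4.0, -4.4, -10.1]
grip_width: 0.0265
gripper_force: 60.2
14.45 [ 0.4336 -0.0918  0.0793] [-1.7991e+02  1.3000e-01  2.3320e+01] F [ -4.   -4.4 -10.1] w 0.0265 60.20748674869537 [-15.9  25.5 125.6  -0.   29.   50.8]
0.11818614284577103 -75.6295763809994
```

In the tool's units: -0.0586 m is -0.1172, -0.0477 m is -0.0954, 30 degrees is 0.1667.

```bash
echo '[[0, 0, 0.0333, 0.0012, -0.0246, 0, 0.02], [0, 0, 0.0667, 0.0052, -0.0488, 0, 0.02], [0, 0, 0.1, 0.0114, -0.0724, 0, 0.02], [0, 0, 0.1333, 0.0202, -0.0954, 0, 0.02], [0, 0, 0.1667, 0.0314, -0.1172, 0, 0.02]]' | python3 nudge.py
echo '[[0, 0, 0.0333, 0.0012, -0.0246, 0, 0.02], [0, 0, 0.0667, 0.0052, -0.0488, 0, 0.02], [0, 0, 0.1, 0.0114, -0.0724, 0, 0.02], [0, 0, 0.1333, 0.0202, -0.0954, 0, 0.02], [0, 0, 0.1333, 0.0202, -0.0954, 0, 0.02]]' | python3 nudge.py
echo '[[0, 0, 0, 0, 0, 0, 0.02], [0, 0, 0, 0, 0, 0, 0.02]]' | python3 nudge.py
python3 -c "
from h import *;st();d=ctrl.sense()['position'][:2]-[.5424,-.0457];print(np.hypot(*d),np.degrees(np.arctan2(d[1],d[0]))+81.4)
a=np.radians(-81.4-135);to([.5424+.1172*np.cos(a),-.0457+.1172*np.sin(a),.0794],-36.4)
for n in('side','top'): cv2.imwrite(f'pics/{n}4.png',ctrl.snapshot(n)[:,:,::-1])
a=cv2.imread('pics/side4.png')[130:290,170:370];b=cv2.imread('pics/top4.png')[120:280,170:370]
cv2.imwrite('pics/c5.png',np.hstack([cv2.resize(a,(400,320)),cv2.resize(b,(400,320))]))"
```

```text
clock: 14.95
position: [0.4243, -0.0316, 0.0792]
ee_rot: [-180.0, 0.2, -6.7]
force: [-4.5, -0.2, -10.7]
grip_width: 0.026
gripper_force: 60.2
clock: 15.45
position: [0.4399, 0.0154, 0.0791]
ee_rot: [179.9, 0.2, -30.6]
force: [-5.2, 4.5, -10.3]
grip_width: 0.026
gripper_force: 60.3
clock: 15.65
position: [0.4395, 0.0146, 0.0791]
ee_rot: [179.9, 0.2, -30.4]
force: [-5.3, 6.4, -9.8]
grip_width: 0.026
gripper_force: 60.3
15.65 [0.4395 0.0146 0.0791] [179.91   0.23 -30.42] F [-5.3  6.4 -9.8] w 0.026 60.3388112783432 [-2.100e+00  2.540e+01  1.260e+02  1.000e-01  2.890e+01  1.183e+02]
0.11927236648077152 231.02148689171827
shift [ 0.0027 -0.0123 -0.0003] rot [0.1  0.22 5.98]
```

View pics/c5.png

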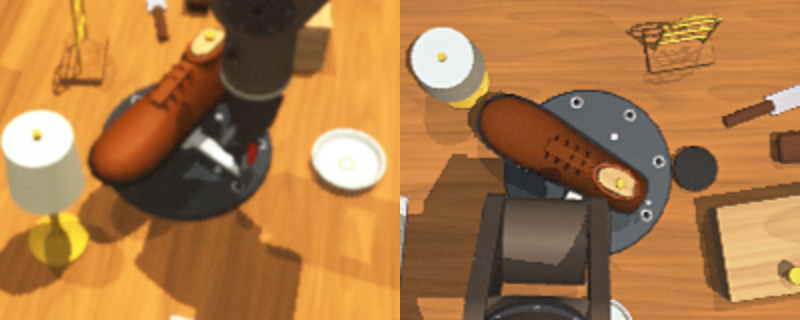

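In the tool's units: -0.0123 m is -0.0246, 0.0015 m is 0.003, 6 degrees is 0.0333.

```bash
echo '[[0, 0, 0.0111, 0.001, -0.0082, 0, 0.02], [0, 0, 0.0222, 0.002, -0.0164, 0, 0.02], [0, 0, 0.0333, 0.003, -0.0246, 0, 0.02], [0, 0, 0.0333, 0.003, -0.0246, 0, 0.02], [0, 0, 0.0333, 0.003, -0.0246, 0, 0.02]]' | python3 nudge.py
python3 -c "
from h import *;st();d=ctrl.sense()['position'][:2]-[.5424,-.0457];print(np.hypot(*d),np.degrees(np.arctan2(d[1],d[0]))+81.4-360)"
echo '[[0, 0, 0, 0, 0, 0.004, 0.02], [0, 0, 0, 0, 0, 0.008, 0.02], [0, 0, 0, 0, 0, 0.012, 0.02], [0, 0, 0, 0, 0, 0.012, 0.02]]' | python3 nudge.py
```

```text
clock: 16.25
position: [0.4462, 0.0246, 0.0789]
ee_rot: [179.8, 0.3, -36.4]
force: [-8.6, 11.7, -10.0]
grip_width: 0.0263
gripper_force: 60.4
16.25 [0.4462 0.0246 0.0789] [179.84   0.29 -36.43] F [ -8.6  11.7 -10. ] w 0.0263 60.41525065898895 [-8.000e-01  2.580e+01  1.251e+02  1.000e-01  2.950e+01  1.256e+02]
0.11917768805432712 -134.76238601794154
clock: 16.65
position: [0.4462, 0.0245, 0.0728]
ee_rot: [179.8, 0.3, -36.4]
force: [-10.3, 11.7, -8.4]
grip_width: 0.0265
gripper_force: 60.5
```

The rows are not in the units I measure in: shifts go in shares of 500 mm and turns go in shares of 180 degrees. I convert before sending: 0.0075 m is 0.015, 0.006 m is 0.012.

```bash
echo '[[0, 0, 0, -0.002, 0, 0.004, 0.02], [0, 0, 0, -0.003, 0, 0.008, 0.02], [0, 0, 0, -0.003, 0, 0.012, 0.02], [0, 0, 0, -0.003, 0, 0.015, 0.02], [0, 0, 0, -0.003, 0, 0.015, 0.02]]' | python3 nudge.py
echo '[[0, 0, 0, 0, 0, 0, 0.085], [0, 0, 0, 0, 0, 0, 0.085], [0, 0, 0, 0, 0, 0, 0.085], [0, 0, 0, 0, 0, 0, 0.085], [0, 0, 0, 0, 0, 0, 0.085]]' | python3 nudge.py
echo '[[0, 0, 0, 0, 0, -0.04, 0.085], [0, 0, 0, 0, 0, -0.12, 0.085], [0, 0, 0, 0, 0, -0.2, 0.085], [0, 0, 0, 0, 0, -0.3, 0.085], [0, 0, 0, 0, 0, -0.4, 0.085]]' | python3 nudge.py
echo '[[0, 0, 0, 0, 0, -0.08, 0.085], [0, 0, 0, 0, 0, -0.12, 0.085], [0, 0, 0, 0, 0, -0.12, 0.085]]' | python3 nudge.py
python3 -c "from h import *;st()"
```

```text
clock: 17.15
position: [0.4462, 0.025, 0.0656]
ee_rot: [179.9, 0.2, -36.4]
force: [-5.3, 4.0, -5.1]
grip_width: 0.0261
gripper_force: 60.7
clock: 17.65
position: [0.4483, 0.0246, 0.0661]
ee_rot: [-180.0, -0.0, -36.4]
force: [-0.7, -0.3, -0.4]
grip_width: 0.0849
gripper_force: 0.0
clock: 18.15
position: [0.4475, 0.0246, 0.268]
ee_rot: [180.0, 0.0, -36.4]
force: [1.0, 0.7, -0.3]
grip_width: 0.0851
gripper_force: 0.0
clock: 18.45
position: [0.4496, 0.0246, 0.3291]
ee_rot: [-179.8, -0.3, -36.4]
force: [-0.2, -0.2, -0.6]
grip_width: 0.0852
gripper_force: 0.0
18.45 [0.4496 0.0246 0.3291] [-179.81   -0.26  -36.43] F [-0.2 -0.2 -0.6] w 0.0852 0.0 [ -0.7   5.2 108.9   0.   65.6 125.7]
```

In the tool's units: 0.03 m is 0.06, 0.02 m is 0.04, -37 degrees is -0.2056.

```bash
echo '[[0, 0, -0.0278, 0.02, 0, 0, 0.085], [0, 0, -0.0722, 0.04, 0, 0, 0.085], [0, 0, -0.1167, 0.06, 0, 0, 0.085], [0, 0, -0.1611, 0.06, 0, 0, 0.085], [0, 0, -0.2056, 0.06, 0, 0, 0.085]]' | python3 nudge.py
echo '[[0, 0, -0.0428, 0, 0, 0, 0.085], [0, 0, -0.0428, 0, 0, 0, 0.085], [0, 0, -0.0428, 0, 0, 0, 0.085]]' | python3 nudge.py
python3 -c "from h import *;st();to([.3773,-.3583,.33],8.3)"
```

```text
clock: 18.95
position: [0.4719, 0.0066, 0.3248]
ee_rot: [-180.0, 0.1, 0.9]
force: [1.0, 0.1, -0.0]
grip_width: 0.085
gripper_force: 0.0
clock: 19.25
position: [0.472, 0.0068, 0.3254]
ee_rot: [-180.0, 0.1, 8.0]
force: [-0.5, -0.3, -0.3]
grip_width: 0.0847
gripper_force: 0.0
19.25 [0.472  0.0068 0.3254] [-1.7999e+02  5.0000e-02  8.0300e+00] F [-0.5 -0.3 -0.3] w 0.0847 0.0 [ -2.9   7.6 106.6   0.   65.8  79.1]
shift [-0.1447  0.3483 -0.0046] rot [-0.01  0.05 -0.27]
```

In the tool's units: 0.175 m is 0.35, 0.14 m is 0.28.

```bash
echo '[[0, 0, 0, -0.016, 0.04, 0, 0.085], [0, 0, 0, -0.05, 0.12, -0.004, 0.085], [0, 0, 0, -0.084, 0.2, -0.008, 0.085], [0, 0, 0, -0.116, 0.28, -0.008, 0.085], [0, 0, 0, -0.146, 0.35, -0.008, 0.085]]' | python3 nudge.py
echo '[[0, 0, -0.0017, -0.032, 0.08, 0, 0.085], [0, 0, -0.0017, -0.066, 0.16, 0, 0.085], [0, 0, -0.0017, -0.1, 0.24, 0, 0.085], [0, 0, -0.0017, -0.132, 0.32, 0, 0.085], [0, 0, -0.0017, -0.144, 0.346, 0, 0.085]]' | python3 nudge.py
echo '[[0, 0, 0, 0, 0, 0.04, 0.085], [0, 0, 0, 0, 0, 0.12, 0.085], [0, 0, 0, 0, 0, 0.2, 0.085], [0, 0, 0, 0, 0, 0.24, 0.085], [0, 0, 0, 0, 0, 0.24, 0.085]]' | python3 nudge.py
python3 -c "from h import *;st();to([.3773,-.3583,.122],8.3)"
```

```text
clock: 19.75
position: [0.4245, -0.1786, 0.3299]
ee_rot: [180.0, -0.0, 8.0]
force: [0.6, 0.2, 0.8]
grip_width: 0.085
gripper_force: 0.0
clock: 20.25
position: [0.3777, -0.3618, 0.3295]
ee_rot: [180.0, 0.0, 8.2]
force: [0.3, 0.3, 0.0]
grip_width: 0.0852
gripper_force: 0.0
clock: 20.75
position: [0.3776, -0.3566, 0.2073]
ee_rot: [-179.7, 0.2, 8.4]
force: [0.1, -0.6, -0.3]
grip_width: 0.085
gripper_force: 0.0
20.75 [ 0.3776 -0.3566  0.2073] [-1.7974e+02  1.7000e-01  8.4100e+00] F [ 0.1 -0.6 -0.3] w 0.085 0.0 [-46.7  18.9 109.8   0.   51.6  34.9]
shift [-0.0003  0.002   0.0853] rot [-0.26  0.17  0.11]
```

In the tool's units: 0.084 m is 0.168, 0.075 m is 0.15.

```bash
echo '[[0, 0, 0, 0, 0.002, 0.05, 0.085], [0, 0, 0, 0, 0.002, 0.11, 0.085], [0, 0, 0, 0, 0.002, 0.15, 0.085], [0, 0, 0, 0, 0.002, 0.168, 0.085], [0, 0, 0, 0, 0.002, 0.168, 0.085]]' | python3 nudge.py
python3 -c "from h import *;st()
for n in('side','top'): cv2.imwrite(f'pics/{n}5.png',ctrl.snapshot(n)[:,:,::-1])
a=cv2.imread('pics/side5.png')[90:290,180:380];b=cv2.imread('pics/top5.png')[130:290,200:400]
cv2.imwrite('pics/c6.png',np.hstack([cv2.resize(a,(400,400)),cv2.resize(b,(400,320)).copy() if 0 else cv2.copyMakeBorder(cv2.resize(b,(400,320)),0,80,0,0,0)]))"
```

```text
clock: 21.25
position: [0.3791, -0.3593, 0.1261]
ee_rot: [-180.0, 0.0, 8.5]
force: [0.1, 0.7, -0.4]
grip_width: 0.0849
gripper_force: 0.0
21.25 [ 0.3791 -0.3593  0.1261] [-1.7997e+02  2.0000e-02  8.5100e+00] F [ 0.1  0.7 -0.4] w 0.0849 0.0 [-46.8  25.5 113.9   0.   40.7  34.7]
```

View pics/c6.png

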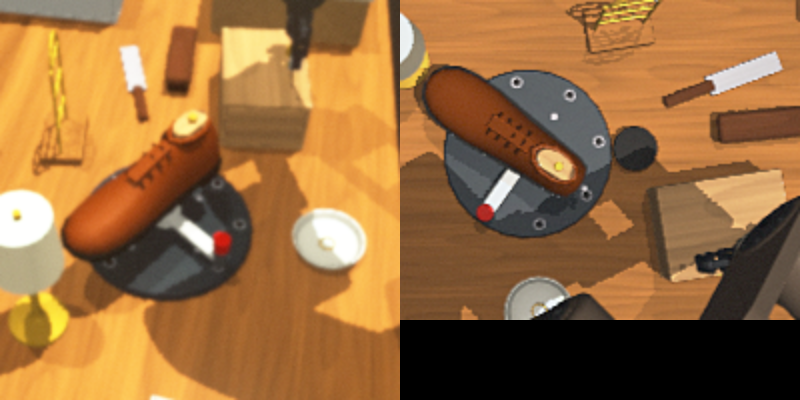

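In the tool's units: 0.003 m is 0.006, 0.002 m is 0.004.

```bash
python3 -c "
from h import *
for n,b in(('side',(270,180,310,225)),('top',(225,220,255,250))): print(blobs(cv2.imread(f'pics/{n}5.png')[:,:,::-1].copy(),(0,200,120),(6,255,255),b), proj(n,[.4458,.0255,.09]))"
echo '[[0, 0, 0, 0, 0, 0.004, 0.085], [0, 0, 0, 0, 0, 0.006, 0.02], [0, 0, 0, 0, 0, 0.006, 0.02], [0, 0, 0, 0, 0, 0.006, 0.02], [0, 0, 0, 0, 0, 0.006, 0.02]]' | python3 nudge.py
echo '[[0, 0, 0, 0, 0, 0, 0.02], [0, 0, 0, 0, 0, 0, 0.02]]' | python3 nudge.py
python3 -c "from h import *;st()"
```

```text
[([290.7, 211.1], [287, 206, 8, 11], 67)] [290.63837206 208.90140007]
[([242.1, 236.0], [239, 232, 7, 8], 38)] [242.38486448 235.91164626]
clock: 21.85
position: [0.379, -0.3594, 0.1231]
ee_rot: [-180.0, -0.0, 8.6]
force: [-1.3, 12.9, 6.4]
grip_width: 0.0274
gripper_force: 8.6
clock: 22.05
position: [0.3789, -0.3591, 0.1234]
ee_rot: [-180.0, -0.0, 8.6]
force: [-1.5, 4.6, 9.8]
grip_width: 0.0256
gripper_force: 58.3
22.05 [ 0.3789 -0.3591  0.1234] [-179.97   -0.      8.56] F [-1.5  4.6  9.8] w 0.0256 58.29443389666267 [-46.8  25.7 114.1   0.   40.3  34.6]
```

```bash
python3 -c "
import numpy as np
f=lambda a:np.array([-.12*np.cos(a)+.045*np.sin(a),-(.12*np.sin(a)+.045*np.cos(a))])
for s,l in((0,(5,12,20,28,36)),(36,(44,52,60,68,76)),(76,(84,92,98,104,108))):
  print([(e,*(f(np.radians(e))-f(np.radians(s))).round(4)) for e in l])"
```

```text
[(5, np.float64(0.0044), np.float64(-0.0103)), (12, np.float64(0.012), np.float64(-0.024)), (20, np.float64(0.0226), np.float64(-0.0383)), (28, np.float64(0.0352), np.float64(-0.0511)), (36, np.float64(0.0494), np.float64(-0.0619))]
[(44, np.float64(0.0156), np.float64(-0.0088)), (52, np.float64(0.0322), np.float64(-0.0153)), (60, np.float64(0.0496), np.float64(-0.0195)), (68, np.float64(0.0674), np.float64(-0.0212)), (76, np.float64(0.0853), np.float64(-0.0204))]
[(84, np.float64(0.0176), np.float64(0.0033)), (92, np.float64(0.0345), np.float64(0.009)), (98, np.float64(0.0466), np.float64(0.0148)), (104, np.float64(0.0581), np.float64(0.0218)), (108, np.float64(0.0652), np.float64(0.0271))]
```

In the tool's units: -0.0619 m is -0.1238, -0.0511 m is -0.1022.

```bash
echo '[[0, 0, 0, 0.0088, 0, -0.0206, 0.02], [0, 0, 0, 0.024, 0, -0.048, 0.02], [0, 0, 0, 0.0452, 0, -0.0766, 0.02], [0, 0, 0, 0.0704, 0, -0.1022, 0.02], [0, 0, 0, 0.0988, 0, -0.1238, 0.02]]' | python3 nudge.py
python3 -c "from h import *;st()"
```

```text
clock: 22.55
position: [0.4279, -0.352, 0.1858]
ee_rot: [-180.0, 0.0, 8.6]
force: [3.2, -5.1, -14.3]
grip_width: 0.0255
gripper_force: 59.8
22.55 [ 0.4279 -0.352   0.1858] [-1.80e+02  4.00e-02  8.56e+00] F [  3.2  -5.1 -14.3] w 0.0255 59.77275304030627 [-42.6  22.9 106.9  -0.   50.2  38.9]
```

Lid is following with modest force; continue.

In the tool's units: 0.0853 m is 0.1706, 0.0674 m is 0.1348.

```bash
echo '[[0, 0, 0, 0.0312, 0, -0.0176, 0.02], [0, 0, 0, 0.0644, 0, -0.0306, 0.02], [0, 0, 0, 0.0992, 0, -0.039, 0.02], [0, 0, 0, 0.1348, 0, -0.0424, 0.02], [0, 0, 0, 0.1706, 0, -0.0408, 0.02]]' | python3 nudge.py
python3 -c "from h import *;st()"
echo '[[0, 0, 0, 0.0352, 0, 0.0066, 0.02], [0, 0, 0, 0.069, 0, 0.018, 0.02], [0, 0, 0, 0.069, 0, 0.018, 0.02]]' | python3 nudge.py
python3 -c "from h import *;st()
for n in('side','top'): cv2.imwrite(f'pics/{n}6.png',ctrl.snapshot(n)[:,:,::-1])
a=cv2.imread('pics/side6.png')[30:230,220:420];b=cv2.imread('pics/top6.png')[150:310,280:440]
cv2.imwrite('pics/c7.png',np.hstack([cv2.resize(a,(400,400)),cv2.resize(b,(400,400))]))"
```

```text
clock: 23.05
position: [0.5128, -0.34, 0.2066]
ee_rot: [179.9, 0.0, 8.6]
force: [-4.8, -9.5, -3.5]
grip_width: 0.0255
gripper_force: 60.9
23.05 [ 0.5128 -0.34    0.2066] [1.799e+02 1.000e-02 8.580e+00] F [-4.8 -9.5 -3.5] w 0.0255 60.863338301569456 [-36.3  26.1  97.8  -0.1  56.   45.1]
clock: 23.35
position: [0.5489, -0.335, 0.1971]
ee_rot: [179.8, -0.1, 8.6]
force: [2.4, -7.0, 4.7]
grip_width: 0.0257
gripper_force: 61.9
23.35 [ 0.5489 -0.335   0.1971] [ 1.7984e+02 -1.2000e-01  8.6200e+00] F [ 2.4 -7.   4.7] w 0.0257 61.89570765243843 [-34.1  28.8  94.6  -0.   56.4  47.3]
```

View pics/c7.png

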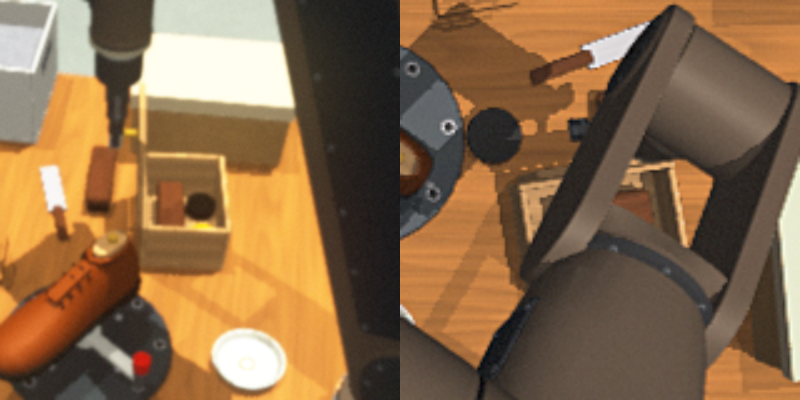

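In the tool's units: 0.0307 m is 0.0614, 0.0236 m is 0.0472.

```bash
echo '[[0, 0, 0, 0.0242, 0, 0.0116, 0.02], [0, 0, 0, 0.0472, 0, 0.0256, 0.02], [0, 0, 0, 0.0614, 0, 0.0362, 0.02], [0, 0, 0, 0.0614, 0, 0.0362, 0.02]]' | python3 nudge.py
python3 -c "from h import *;st()"
echo '[[0, 0, 0, 0.0034, 0, 0.0028, 0.02], [0, 0, 0, 0.0068, 0, 0.0056, 0.02], [0, 0, 0, 0.0068, 0, 0.0056, 0.02]]' | python3 nudge.py
python3 -c "from h import *;st()"
```

```text
clock: 23.85
position: [0.5789, -0.3308, 0.1793]
ee_rot: [179.8, -0.2, 8.6]
force: [5.1, -7.3, 4.8]
grip_width: 0.0258
gripper_force: 62.4
23.85 [ 0.5789 -0.3308  0.1793] [ 1.7982e+02 -1.5000e-01  8.6000e+00] F [ 5.1 -7.3  4.8] w 0.0258 62.424439592286944 [-32.3  31.6  92.2  -0.   55.9  49.1]
clock: 24.15
position: [0.5814, -0.3305, 0.1772]
ee_rot: [179.8, -0.1, 8.6]
force: [2.1, -6.7, 6.4]
grip_width: 0.0255
gripper_force: 62.7
24.15 [ 0.5814 -0.3305  0.1772] [ 1.7982e+02 -1.2000e-01  8.5800e+00] F [ 2.1 -6.7  6.4] w 0.0255 62.736308213789016 [-32.2  31.9  92.   -0.1  55.9  49.3]
```

In the tool's units: 0.002 m is 0.004, 0.001 m is 0.002.

```bash
for i in 1 2; do echo '[[0, 0, 0, 0.002, 0, 0.002, 0.02], [0, 0, 0, 0.004, 0, 0.004, 0.02], [0, 0, 0, 0.004, 0, 0.004, 0.02]]' | python3 nudge.py | grep -E 'pos|^force'; done
```

```text
position: [0.5817, -0.3304, 0.1768]
force: [-16.8, -4.8, 33.9]
position: [0.5822, -0.3304, 0.1762]
force: [-32.5, -4.0, 55.9]
```

In the tool's units: -0.002 m is -0.004, -0.001 m is -0.002.

```bash
echo '[[0, 0, 0, -0.002, 0, -0.002, 0.02], [0, 0, 0, -0.004, 0, -0.004, 0.02], [0, 0, 0, -0.004, 0, -0.004, 0.02]]' | python3 nudge.py | grep -E 'pos|^force'
echo '[[0, 0, 0, 0, 0, 0, 0.06], [0, 0, 0, 0, 0, 0, 0.085], [0, 0, 0, 0, 0, 0, 0.085], [0, 0, 0, 0, 0, 0, 0.085], [0, 0, 0, 0, 0, 0, 0.085]]' | python3 nudge.py | grep -E 'pos|^force|grip'
echo '[[0, 0, 0, 0.006, 0, -0.04, 0.085], [0, 0, 0, 0.012, 0, -0.1, 0.085], [0, 0, 0, 0.012, 0, -0.18, 0.085], [0, 0, 0, 0.012, 0, -0.26, 0.085], [0, 0, 0, 0.012, 0, -0.34, 0.085]]' | python3 nudge.py | grep -E 'pos|^force'
python3 -c "from h import *;st();to([.45,-.6,.345])"
```

```text
position: [0.582, -0.3304, 0.1765]
force: [-13.0, -6.5, 27.2]
position: [0.582, -0.3287, 0.1732]
force: [-0.2, -0.3, -0.3]
grip_width: 0.0851
gripper_force: 0.0
position: [0.5877, -0.3277, 0.3449]
force: [1.2, -1.1, -0.2]
26.05 [ 0.5877 -0.3277  0.3449] [-1.7999e+02  1.0000e-02  8.5700e+00] F [ 1.2 -1.1 -0.2] w 0.0851 0.0 [-31.7  24.7  79.8   0.   75.5  49.7]
shift [-1.768e-01  2.487e-01 -1.000e-04] rot
```

```bash
python3 -c "from h import *
for n in('side','top'): cv2.imwrite(f'pics/{n}7.png',ctrl.snapshot(n)[:,:,::-1])
a=cv2.imread('pics/side7.png');b=cv2.imread('pics/top7.png')
cv2.imwrite('pics/c8.png',np.hstack([cv2.resize(a,(400,300)),cv2.resize(b,(400,300))]))
t=cv2.imread('pics/top7.png')[:,:,::-1].copy();s=cv2.imread('pics/side7.png')[:,:,::-1].copy()
print(blobs(s,(22,150,120),(35,255,255),(260,40,345,130)));print(proj('side',[.576,-.3296,.194]))"
```

```text
[([269.6, 98.5], [266, 96, 9, 6], 34)]
[268.90897639 101.1148182 ]
```

View pics/c8.png

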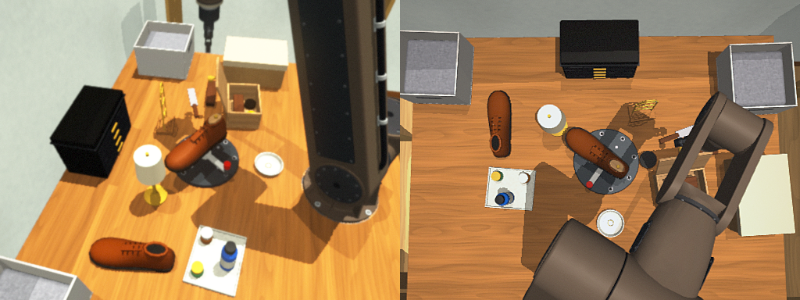

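```bash
echo '[[0, 0, 0, 0, 0, 0, 0.085], [0, 0, 0, 0, 0, 0, 0.085]]' | python3 nudge.py; python3 -c "from plant import ctrl;print(ctrl.hand_in())"
```

```text
clock: 26.35
position: [0.5875, -0.3276, 0.3422]
ee_rot: [-179.9, 0.1, 8.6]
force: [0.0, -0.3, -0.6]
grip_width: 0.0847
gripper_force: 0.0
the job is handed in; nothing more can be done
None
```

I handed the job in at about 26 s: the bottle stands upright on the tray, the shoe's toe points at the lamp with the pin down in its hole, and the lid is open to its stop; in the last pictures nothing else looks moved.

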